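# Start a wash with an extra rinse on the washing machine's panel

### The arm

A 7-joint arm with a two-finger parallel gripper is mounted at the origin on the work surface. World frame = base frame: x ahead of the robot, y to its left, z up, the work surface at z = 0. Lengths are in m, angles in rad, forces in N, time in s.
With the tool pointing down it reaches from about 0.4 to 0.875 m from the base axis. Payload 4.4 kg.
Tool frame: the origin (TCP) lies between the finger pads, 19 mm behind the fingertips; this is the grasp point; z points along the fingers, y is the line along which they close (so a half turn about z gives the same grasp; the last joint's range is limited). The gripper opens to 85 mm and grips with 20 to 120 N. Pads are 22 mm wide; open, the fingers measure 114 mm over their backs; the gripper's body (76 mm by 85 mm) begins 54 mm behind the grasp point. The pads swing forward as they close: fully open they stand 13 mm farther back than shut.
Start: joints at [-1.317, 0.628, 0.038, 1.517, -0.027, 0.996, -0.02], TCP at [0.204, 0.617, 0.25] pointing down, gripper open.
Joint ranges: [-3.06, 3.06], [-0.37, 2.12], [-1.25, 1.32], [0.18, 2.47], [-1.1, 4.24], [0.23, 1.98], [-2.94, 2.94]. Speed limits (rad/s): [2.57, 2.57, 3.14, 3.14, 3.14, 3.14, 3.14].

### API

Orientations are given as a unit quaternion [x, y, z, w].
In Python, from plant import arm gives the robot as it stands. The module is installed in compiled form; this text tells all that it offers. Calls block until the motion is done:
- arm.move_to(position, orientation): joint-space move of the TCP to a pose.
- arm.servo_line(position, vel=0.15, rot=None, threshold=None): straight line of the TCP; rot=None keeps the orientation; vel is the mean speed in m/s. With threshold (N) it stops when the force on the tool has changed by that much, and returns True; else False.
- arm.movej(angles): joint-space move.
- arm.open_gripper() and arm.clamp(squeeze=None): open the fingers fully, or close them until they stop; squeeze is the grip in N (None keeps the last).
- arm.pause(seconds).
- arm.solve_ik(position, orientation): joint angles nearest the present ones, or None.
- arm.state(): the state.
- arm.grab_frame(name): name is "scene" or "top" or "wrist"; returns (picture, depth): 420x560x3 uint8, blue, green, red; 420x560 float32, m along the optical axis (not along the pixel's ray), 0 where there is no reading.
- arm.camera_info(name): a dict with "fov_y" (degrees; the focal length in pixels is half the picture's height over the tangent of half this angle, whatever the lens; pixels are square), "cx", "cy" (the principal point, pixels), "rvec" (rotation vector, rad) and "tvec" (3), from world to camera coordinates, as OpenCV has them. Camera axes: x right, y down, z forward; pixel columns grow to the right and rows downward; lengths in m; the calibration is good to about 2 mm. A picture is of the moment at which its call begins: read the wrist's pose just before it. camera_info takes no time and is no camera call; for the wrist camera it gives the pose at the moment of the call.
A pose or a line that the arm cannot do raises arm.Unreachable and nothing moves.
- arm.finish_job(): hands the job in, once; it reports no verdict.
The state is a dict: "time": time; "joint_positions": joint angles; "qd": joint speeds; "joint_torque": joint torques, N m; "eef_pos": TCP position; "eef_rot": TCP orientation; "wrist_force": force on the tool from outside, world axes, zero at the start; "wrist_torque": the same for the moment, N m; "grip_width": finger opening in m.
Only numpy, scipy, OpenCV 4.12 (cv2) and the standard library are available. Lean on these libraries where they do the work, as an engineer would, in place of code of your own. Each camera call takes 0.05 s, during which the arm holds its last target. There are 200 camera calls.

### The job

Set the washing machine going with an extra rinse: on its sloping control panel press the second of the four oblong keys, counted from the end of the panel that is farther from the big round key, then press the big round start key at the other end. Press each one lightly with the fingertips until it is well down, and let it come right up again before going on. Leave the other keys, the programme dial and the things standing on the lid alone, and finish with the hand drawn back a good hand's breadth from the panel.

Things in the scene. Friction and masses are not known exactly. Their poses are not given: they have to be found in the camera images.
- washer: white top-loading washing machine, fixed, 520 wide (y) x 540 deep (x) x 980 mm high; origin on the floor under its centre, 750 mm below the worktop, z up. Lid flat, 165 mm over the worktop, x -260 to 70 mm. Behind it (+x) the grey panel, 165 mm deep, sloping up 20 deg away from the lid. On its midline at y 205, 155, 105, 55: oblong keys; -25: dial; -115: flat display; -180 mm: round key
- rinse_key_top (a point): extra rinse key, the one to press first: a white oblong push key, 27 mm along the panel x 17 mm up the slope; second of the four from the end farther from the start key, 50 mm from the keys on either side; centre of its flat top, 8 mm off the panel when up, 4 mm when fully down; z points straight out of the sloping panel, x up the slope, y along the panel towards the oblong keys' end
- rinse_key (a joint): travel of that key in m: 0 up, 0.004 fully down; springs back by itself; it takes about 0.5 N to start it, about 2.5 N at 2.5 mm and 3.7 N at the bottom stop
- start_key_top (a point): start key, the one to press second: a white round push key, 36 mm across, alone at the other end of the panel; centre of its flat top, 8 mm off the panel when up, 4 mm when fully down; z points straight out of the sloping panel, x up the slope, y along the panel towards the oblong keys' end
- start_key (a joint): travel of that key in m: 0 up, 0.004 fully down; springs back by itself; it takes about 0.5 N to start it, about 2.5 N at 2.5 mm and 3.7 N at the bottom stop
- soak_key (a joint): the first oblong key, at the outer end of the panel, 50 mm from the rinse key; to be left alone. Travel in m, 0 up, 0.004 down
- level_key (a joint): the third oblong key, 50 mm from the rinse key on the dial's side; to be left alone. Travel in m, 0 up, 0.004 down
- spin_key (a joint): the fourth oblong key, next to the dial; to be left alone. Travel in m, 0 up, 0.004 down
- dial_mark (a point): the mark on top of the round programme dial (62 mm across, 24 mm high off the panel), 21 mm from the dial's axis; the dial turns easily and may start at any angle; to be left alone
- mug: red ceramic mug, 82 mm across, 92 mm high, with a handle at its +y and two brushes stood in it up to 133 mm; loose on the lid, origin at the centre of its underside; to be left alone
- basket: open aluminium basket of clothes pegs, 130 x 95 x 70 mm with a wire hanger up to 96 mm at its -x end; loose on the lid, origin at the centre of its underside; to be left alone
- softener: blue plastic bottle, 68 mm across, 125 mm high; loose on the lid, origin at the centre of its underside; to be left alone

How it is judged:
By the outcome, as a careful person would: the job done as asked, in the order asked, and still so for the second after the job is handed in, with the robot touching nothing.
It also fails if it takes over 43 s, if anything falls off the work surface, if the arm or the gripper's body presses on something with over 40 N, if the wrist force passes 120 N, or if a joint passes its speed limit or range.

## Working session

There is one attempt and no reset: what is moved stays moved. The work goes in short steps, each a Python script; the robot and the scene stay as the last script left them, time stands still between calls to the robot, and variables do not carry over. Pictures are saved under pics/ and viewed, on a budget of 10 in all, crops included, one or two more only if the job needs it, and the job is handed in when it is done.

```bash
mkdir -p pics
cat > h.py <<'E'
import numpy as np, cv2
from plant import arm
def cam(n):
    c=arm.camera_info(n); f=210/np.tan(np.radians(c["fov_y"])/2)
    R=cv2.Rodrigues(np.array(c["rvec"],float))[0]; t=np.array(c["tvec"],float).ravel()
    return f,c["cx"],c["cy"],R,t
def cloud(c,d):
    f,cx,cy,R,t=c; v,u=np.mgrid[0:d.shape[0],0:d.shape[1]]
    P=np.stack([(u-cx)/f*d,(v-cy)/f*d,d],-1)
    return (P-t)@R
def ray(c,u,v):
    f,cx,cy,R,t=c; return -R.T@t, R.T@np.array([(u-cx)/f,(v-cy)/f,1.])
E
python3 - <<'E'
from h import *
print(arm.state()["time"],arm.state()["grip_width"])
for n in ["scene","top","wrist"]:
    c=cam(n); im,d=arm.grab_frame(n); np.savez("f_"+n,im=im,d=d,f=c[0],cx=c[1],cy=c[2],R=c[3],t=c[4])
    print(n,c[0],-c[3].T@c[4],c[3][2],(d>0).mean(),arm.camera_info(n))
a=[np.load(f"f_{n}.npz")["im"] for n in["scene","top"]]
cv2.imwrite("pics/a.png",a[0]);cv2.imwrite("pics/b.png",a[1])
E
```

```text
0.0 0.08549456300185353
scene 437.6529709915665 [ 1.30365893 -0.43786043  0.85166383] [-0.55474681  0.34036412 -0.75921555] 0.9960246598639456 {'fov_y': 51.266385384261326, 'cx': 278.57232758028454, 'cy': 213.7234550468916, 'rvec': array([ 2.1619518 ,  1.22523506, -0.44469242]), 'tvec': array([-0.30357069, -0.46645778,  1.51882903])}
top 387.30075390889107 [0.41581519 0.0381167  0.7988851 ] [ 0.09938753 -0.00715247 -0.9950231 ] 0.9959438775510204 {'fov_y': 56.934363132021936, 'cx': 276.8034529723135, 'cy': 211.7369158080038, 'rvec': array([ 2.17796495, -2.16963925,  0.11627978]), 'tvec': array([0.0306608 , 0.49329023, 0.75385492])}
wrist 365.64810858748365 [0.12359384 0.64221901 0.37282019] [ 0.31052038 -0.10457789 -0.94479657] 0.9959821428571428 {'fov_y': 59.7394563647984, 'cx': 277.11673466262266, 'cy': 207.67145978220785, 'rvec': array([-2.31540548, -1.67341036, -0.27999176]), 'tvec': array([-0.64799245, -0.04286016,  0.38097913])}
```

View pics/a.png

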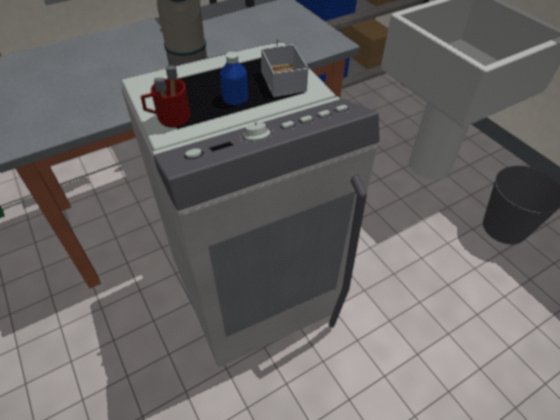

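View pics/b.png

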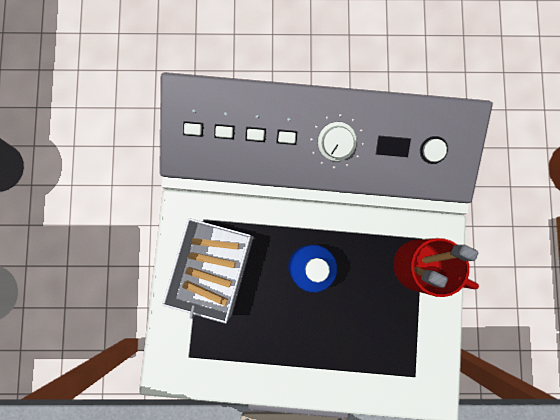

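The top view shows the four oblong keys at (193,129), (224,131), (256,134) and (287,137), the dial at (338,142) and the round key at (434,150). The rinse key is therefore the one at (224,131). The scene view agrees, and the mug, bottle and basket stand on the lid. Next I measure the panel plane and the key positions.

```bash
cat > m.py <<'E'
from h import *
z=np.load("f_top.npz"); im,d=z["im"],z["d"]; c=(float(z["f"]),float(z["cx"]),float(z["cy"]),z["R"],z["t"])
P=cloud(c,d)
hsv=cv2.cvtColor(im,cv2.COLOR_BGR2HSV)
roi=np.zeros(d.shape,bool); roi[90:170,175:455]=1
grey=roi&(im.max(-1)<150)&(im.max(-1)>70)&(d>0)
Q=P[grey]
for _ in range(4):
    m=Q.mean(0); n=np.linalg.svd(Q-m,full_matrices=False)[2][2]; n*=np.sign(n[2]); r=(Q-m)@n
    Q=Q[abs(r)<max(.003,2*r.std())]
print("plane",m,n,"tilt",np.degrees(np.arccos(n[2])),"res",r.std(),len(Q))
m8=((im.min(-1)>185)&roi).astype(np.uint8)
k,l,s,ce=cv2.connectedComponentsWithStats(m8)
o,_=ray(c,0,0); K=[]
for i in range(1,k):
    if s[i,4]<60: continue
    cnt=max(cv2.findContours((l==i).astype(np.uint8),0,1)[0],key=cv2.contourArea)
    (u,v)=ce[i]; o,e=ray(c,u,v); p=o+e*((m+.008*n-o)@n)/(e@n)
    pts=P[l==i]; dm=np.median(pts[np.isfinite(pts).all(1)],0)
    K.append(p); print(ce[i].round(1),s[i,2:],p.round(4),"h depth",((dm-m)@n).round(4))
K=np.array(K); K=K[np.argsort(-K[:,1])]
print("gaps",np.linalg.norm(np.diff(K,axis=0),axis=1).round(4))
y=K[1]-K[-1]; print("rinse-start",np.linalg.norm(y)); y-=n*(y@n); y/=np.linalg.norm(y); x=np.cross(y,n)
print("x",x,"y",y,"n",n)
yw=np.degrees(np.arctan2(-y[0],y[1]));print("yaw",yw)
np.savez("panel",m=m,n=n,x=x,y=y,rinse=K[1],start=K[-1])
print(((K-K[1])@np.array([x,y,n]).T).round(4))
E
python3 m.py
python3 - <<'E'
import sys; sys.path.insert(0,'.')
from h import *
# depth above lid: object tops
z=np.load("f_top.npz"); c=(float(z["f"]),float(z["cx"]),float(z["cy"]),z["R"],z["t"]);P=cloud(c,z["d"])
for u,v in[(200,200),(320,270),(440,265),(210,270),(300,330),(180,385),(460,205),(165,180),(170,75),(488,100)]: print(u,v,P[v,u].round(3))
E
```

```text
plane [ 0.60822482 -0.01589545  0.20163258] [-0.33961171  0.02798621  0.94014927] tilt 19.923359690931328 res 0.0010547890124973551 18211
[411.   91.3] [ 37   5 123] [ 0.6573 -0.1695  0.2325] h depth -1.067
[441.9  92.6] [ 27   7 166] [ 0.6553 -0.2162  0.2331] h depth -1.0691
[191.6 128.5] [ 16  12 166] [0.6064 0.1685 0.204 ] h depth 0.0078
[336.6 139.8] [ 38  38 931] [ 0.5894 -0.0598  0.2046] h depth 0.0207
[223.4 131.2] [ 17  11 165] [0.6023 0.1184 0.204 ] h depth 0.0081
[254.8 133.9] [ 17  11 167] [0.5982 0.0689 0.204 ] h depth 0.0078
[286.4 136.8] [ 17  11 165] [0.5939 0.0191 0.2039] h depth 0.0082
[434.8 149.6] [ 22  22 384] [ 0.5745 -0.2145  0.2039] h depth 0.008
gaps [0.0502 0.0497 0.05   0.0791 0.132  0.0985 0.0859]
rinse-start 0.34003872190273454
x [0.92757441 0.17552335 0.32984432] y [-0.15578706  0.9840774  -0.08556908] n [-0.33961171  0.02798621  0.94014927]
yaw 8.995712329565565
[[ 0.0126  0.0487 -0.    ]
 [ 0.      0.      0.    ]
 [-0.0125 -0.0481 -0.    ]
 [-0.0253 -0.0964  0.    ]
 [-0.0431 -0.1734  0.    ]
 [ 0.0099 -0.2943 -0.    ]
 [-0.0843 -0.3233  0.    ]
 [ 0.     -0.34    0.    ]]
200 200 [0.498 0.16  0.165]
320 270 [ 0.391 -0.022  0.289]
440 265 [ 0.393 -0.228  0.174]
210 270 [0.384 0.141 0.169]
300 330 [ 0.29  -0.004  0.168]
180 385 [0.205 0.184 0.166]
460 205 [ 0.492 -0.271  0.162]
165 180 [0.532 0.219 0.163]
170 75 [0.685 0.2   0.223]
488 100 [ 0.65  -0.294  0.219]
```

Everything agrees: the panel tilts 19.9° (given 20°), the keys are 50 mm apart and stand 8 mm proud, and rinse to start is 334 mm (given 335). I'll press square to the panel with the fingers shut, keeping the camera side away from the mug.

```bash
cat >> h.py <<'E'
from scipy.spatial.transform import Rotation as Ro
Z=np.load("panel.npz"); n=Z["n"]; KEYS={"rinse":np.array([.6023,.1184,.2040]),"start":np.array([.5745,-.2145,.2039])}
yp=KEYS["rinse"]-KEYS["start"]; yp=yp-n*(yp@n); yp/=np.linalg.norm(yp); xp=np.cross(yp,n)
def rot(s): return Ro.from_matrix(np.array([-s*xp*-1, -s*yp, -n]).T).as_quat()  # tool x = s*xp, y = -s*yp, z=-n
def tcp(k,h): return KEYS[k]+n*(.019+h)
E
python3 - <<'E'
from h import *
s=arm.state(); R=Ro.from_quat(s["eef_rot"]).as_matrix(); z=np.load("f_wrist.npz")
print("cam in tool",R.T@(-z["R"].T@z["t"]-s["eef_pos"]),"tool x",R[:,0], s["wrist_force"])
print(xp,yp,n)
for sg in(1,-1):
    M=Ro.from_quat(rot(sg)).as_matrix(); print(np.linalg.det(M))
    for k in KEYS:
        for h in(0,.12):
            q=arm.solve_ik(tcp(k,h),rot(sg)); print(sg,k,h,None if q is None else np.round(q,2))
E
```

```text
cam in tool [ 0.08452761 -0.0012174  -0.12351313] tool x [-9.49313168e-01  3.14331844e-01 -2.37233352e-05] [-0.23869373 -0.41384967  0.17567082]
[ 0.93687976 -0.07833984  0.34076266] [8.31878008e-02 9.96533813e-01 3.85415646e-04] [-0.33961171  0.02798621  0.94014927]
0.9999999999999999
1 rinse 0 [-0.84  0.61  0.8   1.99 -0.8   0.46 -1.18]
1 rinse 0.12 [-1.02  0.4   0.94  1.95 -0.4   0.64 -1.55]
1 start 0 [ 0.2   0.49  0.24  1.99 -0.59  0.4  -0.74]
1 start 0.12 [-0.31  0.42  1.    1.95 -0.77  0.78 -0.55]
0.9999999999999999
-1 rinse 0 [-0.4   0.49  0.12  1.98  0.21  0.36  1.  ]
-1 rinse 0.12 [-0.55  0.29  0.26  1.94  0.1   0.61  1.1 ]
-1 start 0 [ 0.45  0.48 -0.12  1.98 -0.11  0.35  1.93]
-1 start 0.12 [-0.18  0.35  0.78  1.95 -0.62  0.71  2.45]
```

Run:
```python
from h import *
arm.clamp(20)
p=arm.state()["eef_pos"]; arm.move_to([p[0]+.05,p[1]-.02,.45],arm.state()["eef_rot"])
print(arm.state()["time"])
arm.move_to([.5,.32,.45],rot(1)); print(arm.state()["time"])
arm.move_to(tcp("rinse",.08),rot(1)); s=arm.state()
print(s["time"],s["joint_positions"],s["grip_width"],s["wrist_force"])
a,_=arm.grab_frame("scene"); b,_=arm.grab_frame("wrist"); print(cam("wrist"))
cv2.imwrite("pics/c.png",a[:260,:460]); cv2.imwrite("pics/d.png",b)
```

```text
1.7583
3.75
4.7667 [-0.76706834  0.39218785  0.59144797  1.96413564 -0.21323243  0.52059553
 -1.73227611] -1.0287676551357927e-05 [-0.1516011   0.28368153 -0.1857753 ]
(np.float64(365.64810858748365), 277.11673466262266, 207.67145978220785, array([[-7.94989889e-02, -9.96833313e-01, -1.80480841e-03],
       [-9.96754099e-01,  7.95154696e-02, -1.25918959e-02],
       [ 1.26955315e-02,  7.97907192e-04, -9.99919090e-01]]), array([0.16761652, 0.6007255 , 0.43531575]))
```

View pics/c.png

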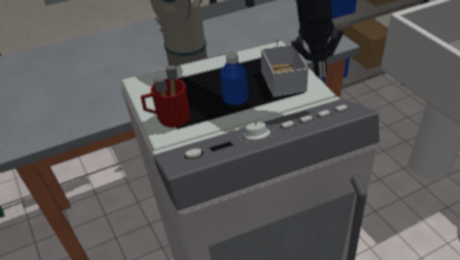

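View pics/d.png

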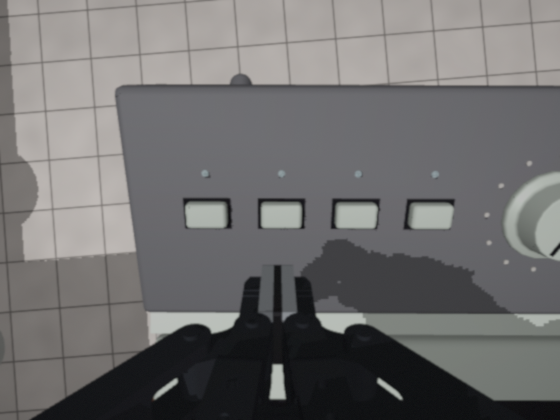

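The wrist view shows the four oblong keys, with rinse at (281,214) and the closed fingers lined up with it, tip near (278,265). The scene view seems to lag, because the hand isn't over the panel in it. I'll take fresh frames and re-measure from the wrist.

Run:
```python
from h import *
c=cam("wrist"); b,d=arm.grab_frame("wrist"); a,_=arm.grab_frame("scene"); print(arm.state()["time"])
cv2.imwrite("pics/e.png",a[:260,:460])
hsv=b; m8=((b.min(-1)>140)).astype(np.uint8); m8[:190]=0;m8[240:]=0;m8[:,:150]=0;m8[:,470:]=0
k,l,s,ce=cv2.connectedComponentsWithStats(m8); P=cloud(c,d)
for i in range(1,k):
    if s[i,4]<200: continue
    o,e=ray(c,*ce[i]); m=KEYS["rinse"]; p=o+e*((m-o)@n)/(e@n)
    q=np.median(P[l==i],0); r=p-m
    print(ce[i].round(1),s[i,2:],p.round(4),"off x,y",(r@xp).round(4),(r@yp).round(4),"h err",((q-m)@n).round(4))
o,e=ray(cam("scene"),0,0); f,cx,cy,R,t=cam("scene"); p=R@arm.state()["eef_pos"]+t; print("tcp in scene px",f*p[0]/p[2]+cx,f*p[1]/p[2]+cy)
```

```text
4.9667
[205.3 215. ] [ 39  23 869] [0.6086 0.1662 0.2048] off x,y 0.0024 0.0482 h err -0.002
[280.8 215.9] [ 39  23 874] [0.6041 0.1172 0.2047] off x,y 0.002 -0.001 h err -0.0021
[356.2 216. ] [ 40  23 884] [0.6001 0.0682 0.2047] off x,y 0.0021 -0.0502 h err -0.0021
[431.9 216.4] [ 41  23 859] [0.5959 0.0191 0.2046] off x,y 0.002 -0.0995 h err -0.002
tcp in scene px 320.4333435661027 69.177412184856
```

View pics/e.png

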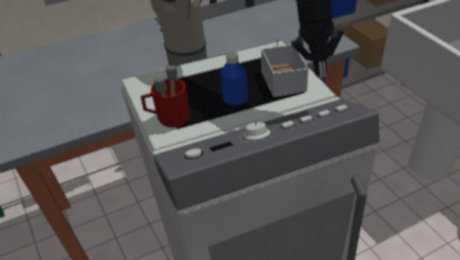

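Both views agree within the 2 mm calibration error, and the TCP projects onto the hand in the scene view. I'll use the mean of the two measurements and press by force.

```bash
cat >> h.py <<'E'
for k in KEYS: KEYS[k]=KEYS[k]+.001*xp-.0005*yp-.001*n
def fn(N=4):
    v=[]
    for _ in range(N): v.append(arm.state()["wrist_force"]@n); arm.pause(.02)
    return np.mean(v)
def press(k):
    arm.servo_line(tcp(k,.008),.1); arm.pause(.2); f0=fn(8)
    hit=arm.servo_line(tcp(k,-.005),.012,threshold=1.0)
    h=(arm.state()["eef_pos"]-tcp(k,0))@n; print(k,"f0",f0,"contact",hit,"h",h,"F",fn()-f0)
    if hit:
        h0=h
        for i in range(9):
            F=fn()-f0
            if F>3.1 or h<h0-.0045: break
            h-=.0004; arm.servo_line(tcp(k,h),.01)
            print("  h %.4f act %.4f F %.2f"%(h,(arm.state()["eef_pos"]-tcp(k,0))@n,fn()-f0))
        arm.pause(.15)
    arm.servo_line(tcp(k,.03),.08); arm.pause(.2); print("after",fn()-f0,arm.state()["time"])
E
python3 -c "
from h import *
press('rinse')"
```

```text
rinse f0 0.07017205228799708 contact True h -0.0026726746964166074 F 1.9941910991414715
  h -0.0031 act -0.0031 F 1.76
  h -0.0035 act -0.0035 F 2.17
  h -0.0039 act -0.0039 F 2.38
  h -0.0043 act -0.0043 F 3.27
  h -0.0047 act -0.0047 F 3.18
after 0.16778657781483333 10.05
```

Run:
```python
from h import *
arm.servo_line(tcp("rinse",.08),.15)
arm.servo_line(tcp("start",.08),.15); s=arm.state(); print(s["time"],s["joint_positions"])
c=cam("wrist"); b,d=arm.grab_frame("wrist"); a,_=arm.grab_frame("scene")
cv2.imwrite("pics/g.png",np.hstack([b[::2,::2],a[:210,100:380]]))
m8=((b.min(-1)>140)).astype(np.uint8); m8[:160]=0;m8[260:]=0;m8[:,:230]=0;m8[:,340:]=0
k,l,s,ce=cv2.connectedComponentsWithStats(m8); P=cloud(c,d)
for i in range(1,k):
    if s[i,4]<200: continue
    o,e=ray(c,*ce[i]); m=KEYS["start"]; p=o+e*((m-o)@n)/(e@n); q=np.median(P[l==i],0); r=p-m
    print(ce[i].round(1),s[i,2:],p.round(4),"off x,y",(r@xp).round(4),(r@yp).round(4),"h err",((q-m)@n).round(4))
```

```text
12.9083 [ 0.1301263   0.36081847  0.33953347  1.95959631 -0.45454278  0.55567029
 -0.86858637]
[278.9 217.6] [  53   50 2065] [ 0.5758 -0.2167  0.2034] off x,y 0.0002 -0.0016 h err -0.0008
```

View pics/g.png

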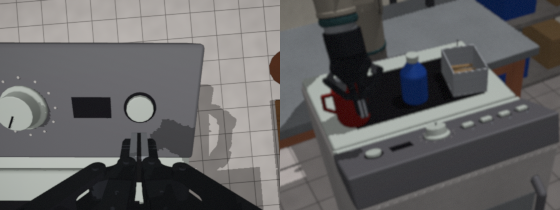

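The wrist view has the round key right under the fingertips, measured at (279,218) and 1.6 mm from plan. The dial mark is visible and the mug is undisturbed, with the hand in front of it. By geometry the gripper body clears the brushes by several cm, so I press start.

Run:
```python
from h import *
press('start')
arm.servo_line(tcp("start",.2),.12)
s=arm.state(); print(s["time"],s["eef_pos"],s["wrist_force"])
a,d=arm.grab_frame("top"); cv2.imwrite("pics/i.png",a)
z=np.load("f_top.npz"); P=cloud(cam("top"),d); m=Z["m"]
D0=z["d"]
for nme,(u,v) in dict(soak=(192,129),rinse=(223,131),level=(255,134),spin=(286,137),start=(435,150)).items():
    sl=np.s_[v-3:v+4,u-4:u+5]; print(nme,"mm depth change",1000*(np.median(d[sl])-np.median(D0[sl])))
df=cv2.absdiff(a,z["im"]).max(-1); cv2.imwrite("pics/j.png",np.hstack([a[::2,::2],cv2.merge([df]*3)[::2,::2]]))
```

```text
start f0 -0.008464776336761497 contact True h -0.0023838702925556413 F 1.849361771937259
  h -0.0028 act -0.0028 F 2.43
  h -0.0032 act -0.0032 F 2.69
  h -0.0036 act -0.0036 F 2.43
  h -0.0040 act -0.0040 F 3.03
after -0.3806360459207285 17.6667
19.2333 [ 0.50119266 -0.20876519  0.40840739] [ 0.94677938  0.61618087 -0.33539813]
soak mm depth change -0.2990961
rinse mm depth change 0.07605553
level mm depth change 0.15705824
spin mm depth change 0.03629923
start mm depth change -0.034689903
```

View pics/i.png

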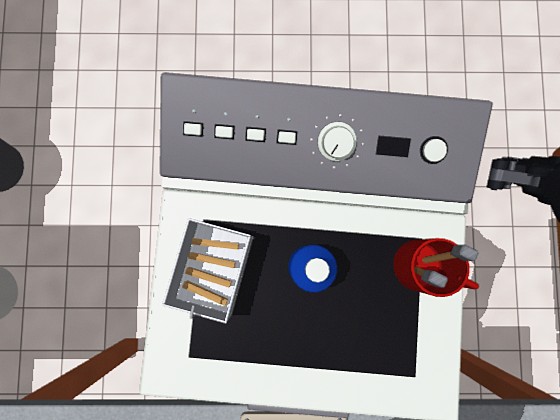

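The top view shows all keys up, the dial mark at (335,148) as before, the mug, bottle and basket in place, and the hand well clear at right.

Run:
```python
from h import *
arm.pause(.3); s=arm.state(); print(s["time"],s["wrist_force"],abs(s["qd"]).max())
z=np.load("f_top.npz"); a,_=arm.grab_frame("top"); df=cv2.absdiff(a,z["im"]).max(-1)
for nme,r in dict(dial=np.s_[115:170,310:365],basket=np.s_[215:325,160:255],bottle=np.s_[240:300,285:345],mug=np.s_[235:300,392:482]).items(): print(nme,(df[r]>40).mean().round(3))
arm.finish_job()
```

```text
19.5833 [ 0.3576812   0.21064831 -0.06935863] 0.0024708489342568666
dial 0.0
basket 0.0
bottle 0.0
mug 0.116
the job is handed in; nothing more can be done
```

I pressed the extra rinse key, then the start key, and handed the job in at about 19.6 s of the 43 s allowed. Both presses used closed fingers square to the panel.

- **Presses:** The rinse key was pushed to about 3.2 N and the start key to about 3.0 N, which the given spring figures put at roughly 3.1–3.4 mm of the 4 mm travel. I inferred that travel from force and did not see it directly. I backed off the rinse key before moving on to start.
- **Keys afterwards:** The final top view shows all five keys back up, each within 0.3 mm of its starting depth.
- **Dial and lid:** The dial, basket and bottle regions show no change from the first picture.
- **Hand:** It finished with the fingertips about 200 mm from the panel. The wrist force was about 0.4 N, close to the sensor noise.

**Checks that disagreed:**
- The wrist and top cameras differed by about 2 mm on the key positions, so I used the mean for both keys.
- The mug region showed 12% changed pixels. In the picture the mug and brushes look the same as before, and I put the change down to the arm's shadow, but I did not measure the mug separately.

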